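# Seat the block and offer up the rail

## Task

Slide the short thick wood block that lies in front of the U-shaped stop fixture along the table, without lifting it, into the fixture until its end sits fully home against the back stop. Then pick the long flat wood rail off its two bearers and hold it level in the air, centred over the seated block and square across it like a cross-bar, with about 60 mm of air between block and rail, ready for joining. Finish while still holding it there steadily, and leave the bearers and the other tools where they lie.

Things in the scene. Friction and masses are not known exactly. Their poses are not given: they have to be found in the camera images.
- stop_fixture: U-shaped stop of light wood strips, 20 mm high, fixed to the table. Origin: middle of the back stop's inner face, at table height. The pocket opens along its own +y; the block goes in along -y. Straight pocket: x from -33 to +33 mm, 40 mm deep; then flared lead-ins that widen to about 90 mm at y = 66 mm. Outer width about 130 mm.
- home (a point): point at table height where the centre of the block's underside lies when the block is fully home (on the fixture's y axis, 45 mm in front of the back stop)
- block: plain sawn wood block, loose: 60 (own x) x 90 (own y) x 45 mm high, about 0.15 kg. Origin: centre of its underside. Starts 130 to 180 mm out of home in front of the mouth, up to 20 mm to the side, its y within 0.25 rad of the fixture's y. Seated, its length lies along the pocket and some 25 mm stands out of the lead-ins.
- rail: long flat plain wood batten, loose: 50 (own x) x 240 (own y) x 18 mm thick, about 0.13 kg, lying flat across the two bearers, its underside 22 mm above the table. Origin: centre of its underside, below its centre of mass. About 105 mm of its length is free between the bearers, to grip across the 50 mm width.
- bearer_near: wood offcut 55 mm (own x) x 130 mm (own y) x 22 mm high under the rail's end nearer the robot, loose. Origin: centre of its underside.
- bearer_far: same offcut size, under the rail's far end, 160 mm from the other, loose. Origin: centre of its underside.
- sanding_block: cork sanding block wrapped in paper, 64 x 112 x 30 mm, bystander. Origin: centre of its underside.
- tape_measure: yellow and black tape measure, 39 x 78 x 71 mm high, bystander. Origin: centre of its underside.
- screwdriver: screwdriver with red handle, 32 x 205 x 32 mm (long along own y), bystander. Origin: centre of its underside.

How it is judged:
By the outcome, as a careful person would: the job done as asked, in the order asked, and still so for the second after the job is handed in, while the arm keeps its last pose, push and grip.
It also fails if it takes over 61 s, if anything falls off the work surface, if the arm or the gripper's body presses on something with over 40 N, if the wrist force passes 120 N, or if a joint passes its speed limit or range.

## Robot

A 6-joint arm with a two-finger parallel gripper is mounted at the origin on a cart in front of the work surface, level with it; the furniture and walls round the work are solid. World frame = base frame: x ahead of the robot, y to its left, z up, the work surface at z = 0. Lengths are in mm, angles in degrees, forces in N, time in s.
With the tool pointing down it reaches from about 325 to 850 mm from the base axis. Payload 4.4 kg.
Tool frame: the origin (TCP) lies on the centre line of the jaws, within the pads' length; the fingertips stand 8 mm ahead of it and the grasp point (between the pads) lies 11 mm behind it; z points along the fingers, y is the line along which they close (so a half turn about z gives the same grasp; the last joint's range is limited). The gripper opens to 94 mm and grips with 3 to 60 N. Pads are 16 mm wide; open, the fingers measure 119 mm over their backs; the gripper's body (75 mm by 177 mm) begins 78 mm behind the grasp point.
Start: joints at [55.491, 11.837, 88.321, -0, 79.842, -8.623], TCP at [251.046, 517.304, 213.447] pointing down, gripper open.
Joint ranges: [-156.59, 156.59], [-49.26, 127.26], [12.9, 141.05], [-63.56, 243.56], [4.71, 150.69], [-161.64, 161.64]. Speed limits (degrees/s): [159.86, 159.86, 180, 180, 180, 180].

## Interface

Orientations are given as a 3x3 rotation matrix whose columns are the frame's x, y, z axes.
In Python, from rig import ctrl gives the robot as it stands.
- The arm moves only by the shell command python3 drive.py [OPENING], which reads ROWS from standard input. ROWS is a JSON object whose key "steps" holds a list of rows, 1 to 5 of them, each of 6 numbers: dx, dy, dz in cm, then a rotation vector rx, ry, rz in degrees; each row shifts and turns the commanded pose from where the row before left it, along the tool's axes as they then stand; what a row does not reach is not made up. A row lasts 1/10 s, in which the tool goes at most 50 mm and 8.59 degrees, less where a joint would pass 70% of its speed; a pose out of reach is approached as far as the arm can. OPENING is the opening from 0.0 (shut) to 1.0 (fully open), set as the command begins (- or left out keeps the last). The fingers move at their own pace and stop on an object; the grip force is fixed at half the most. Time passes only in rows, so rows that do not move let the fingers close. It prints the time, the measured TCP pose, the force, the opening and the grip force at its end. Input that does not fit is refused with a message, and nothing moves.
- ctrl.get_state(): the state, without advancing time (a new reading comes with each control period).
- ctrl.camera(name): name is "side" or "top" or "wrist"; returns the picture (384x512x3 uint8, red, green, blue); there is no depth.
- ctrl.calibration(name): a dict with "fx", "fy", "cx", "cy" (pixels), "R" (3x3) and "t" (3): a world point X has camera coordinates R X + t. Camera axes: x right, y down, z forward; pixel columns grow to the right and rows downward; lengths in mm; the calibration is good to about 2 mm. The wrist camera is an equidistant fisheye: a pixel r from the principal point sees the ray r / f radians off the axis. A picture is of the moment at which its call begins: read the wrist's pose just before it. calibration takes no time and is no camera call; for the wrist camera it gives the pose at the moment of the call.
- ctrl.finish_job(): hands the job in; it is judged then, once.
The state is a dict: "t": time; "joints": joint angles; "joint_vel": joint speeds; "joint_efforts": joint torques, N m; "tcp_pos": TCP position; "ee_rot": TCP orientation; "wrist_force": force on the tool from outside, world axes, zero at the start; "torque": the same for the moment, N m; "opening": opening from 0.0 (shut) to 1.0 (fully open); "gripper_force": force on a finger pad.
Only numpy, scipy, OpenCV 4.12 (cv2) and the standard library are available. Lean on these libraries where they do the work, as an engineer would, in place of code of your own. Each camera call takes 0.05 s, during which the arm holds its last target. There are 200 camera calls.

## Working session

There is one attempt and no reset: what is moved stays moved. The work goes in short steps, Python scripts to look and compute and a shell command to move; the robot and the scene stay as the last step left them, time stands still between calls to the robot, and variables do not carry over. Pictures are saved under pics/ and viewed, at most 10 in all, crops included, and the job is handed in when it is done.

```bash
ls; mkdir -p pics; python3 - <<'E'
from rig import ctrl
import cv2,numpy as np
s=ctrl.get_state();print(s['t'],s['tcp_pos'],s['ee_rot'],s['opening'])
for n in("top","side"):
    im=ctrl.camera(n);cv2.imwrite(f'pics/{n}0.png',im[:,:,::-1])
    c=ctrl.calibration(n);print(n,c)
E
```

```text
drive.py
pics
rig.py
0.0 [250.59860161 516.68776991 212.34141192] [[-8.99666092e-01  4.36576949e-01 -1.22111319e-03]
 [ 4.36578534e-01  8.99664415e-01 -1.76726680e-03]
 [ 3.27044141e-04 -2.12306182e-03 -9.99997693e-01]] 0.9983326129333533
top {'fx': 377.25770038561325, 'fy': 377.25770038561325, 'cx': 256.0029667812949, 'cy': 194.3308860342474, 'R': array([[ 0.00162013, -0.99995973,  0.00882643],
       [-0.99729026, -0.00226486, -0.07353233],
       [ 0.07354936, -0.00868338, -0.99725377]]), 't': array([ 17.86399316, 567.50224673, 873.77982989])}
side {'fx': 416.8603483678462, 'fy': 416.8603483678462, 'cx': 253.05622771981422, 'cy': 183.72364558972836, 'R': array([[ 0.80704143, -0.58992804, -0.02586567],
       [-0.2735227 , -0.33464959, -0.90177325],
       [ 0.52332539,  0.73484322, -0.43143479]]), 't': array([-466.94645257,  205.20407799,  807.50505831])}
```

```bash
python3 - <<'E'
import cv2
im=cv2.imread('pics/top0.png');cv2.imwrite('pics/top0b.png',cv2.resize(im,(800,600),interpolation=cv2.INTER_CUBIC))
E
```

```text
(no output)
```

View pics/top0b.png

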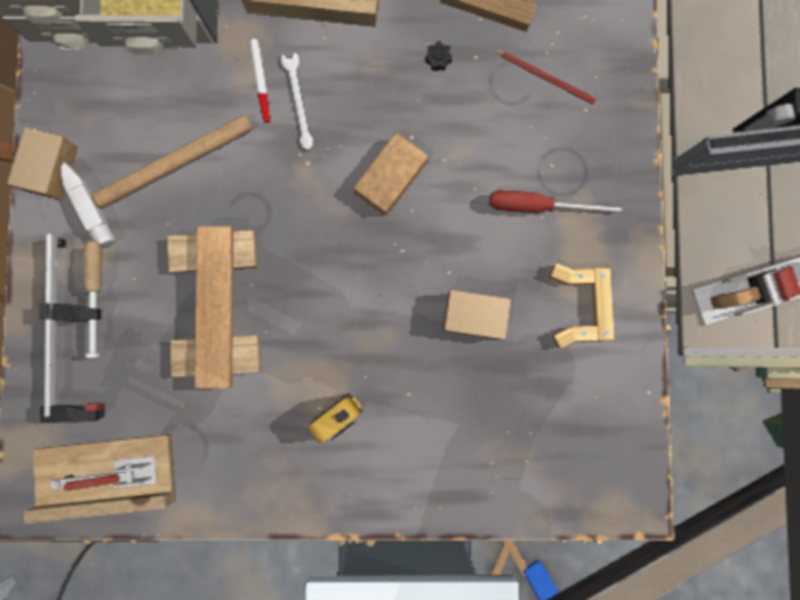

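View pics/side0.png

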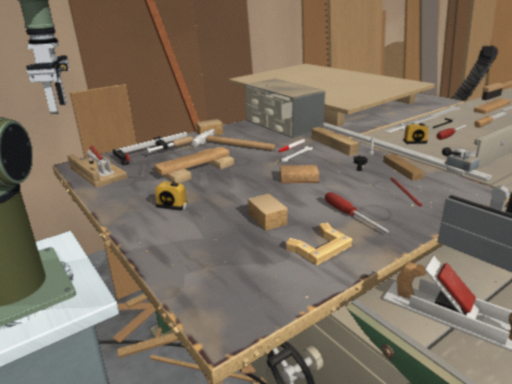

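The top view (800x600) shows the block at about (478,315), the fixture at (590,305) opening left (+y), the rail at (214,307) running vertically, and the tape and sanding block clear of the path. The side view agrees.

```bash
cat > h.py <<'E'
import cv2,numpy as np
from rig import ctrl
def ray(name,uv,z,c=None):
    c=c or ctrl.calibration(name);uv=np.atleast_2d(uv).astype(float)
    d=np.c_[(uv[:,0]-c['cx'])/c['fx'],(uv[:,1]-c['cy'])/c['fy'],np.ones(len(uv))]@c['R']
    C=-c['R'].T@c['t'];return C+d*((z-C[2])/d[:,2])[:,None]
def proj(name,X):
    c=ctrl.calibration(name);p=np.atleast_2d(X)@c['R'].T+c['t']
    return np.c_[p[:,0]/p[:,2]*c['fx']+c['cx'],p[:,1]/p[:,2]*c['fy']+c['cy']]
E
python3 - <<'E'
from h import *
im=cv2.imread('pics/top0.png');hsv=cv2.cvtColor(im,cv2.COLOR_BGR2HSV)
s=1/1.5625
def roi(x0,y0,x1,y1):
    m=np.zeros(im.shape[:2],np.uint8);m[int(y0*s):int(y1*s),int(x0*s):int(x1*s)]=255;return m
wood=cv2.inRange(hsv,(5,70,90),(28,255,255))
for x,y in((478,315),(603,300),(214,300),(180,250),(248,250),(420,400)):print((x,y),hsv[int(y*s),int(x*s)])
def rep(n,m,z):
    cs,_=cv2.findContours(m,cv2.RETR_EXTERNAL,cv2.CHAIN_APPROX_NONE);c=max(cs,key=cv2.contourArea)
    w=ray('top',c[:,0,:],z)[:,:2].astype(np.float32)
    r=cv2.minAreaRect(w);print(n,cv2.contourArea(c),np.round(r[0],1),np.round(r[1],1),round(r[2],2))
    print(np.round(cv2.boxPoints(r),1).tolist())
    return c
cb=rep('block',wood&roi(430,275,525,350),45)
cf=rep('fixture',wood&roi(540,250,630,360),20)
print(np.round(ray('top',cv2.approxPolyDP(cf,1.5,True)[:,0],20)[:,:2]).tolist())
cr=rep('rail-mid',wood&roi(160,274,270,335),40)
cr=rep('rail-all',wood&roi(160,220,270,395),40)
print(np.round(ray('top',cv2.approxPolyDP(cr,1.5,True)[:,0],40)[:,:2]).tolist())
E
```

```text
(478, 315) [ 17  79 207]
(603, 300) [ 19 109 229]
(214, 300) [ 15 105 184]
(180, 250) [ 18  79 210]
(248, 250) [ 18  81 204]
(420, 400) [  0   6 130]
block 969.0 [550.3 -93. ] [91.1 60.7] 81.36
[[513.4000244140625, -133.5], [573.4000244140625, -142.60000610351562], [587.0999755859375, -52.5], [527.0999755859375, -43.400001525878906]]
fixture 1005.5 [ 566.8 -257.6] [126.5  92.1] 1.94
[[502.0, -213.8000030517578], [505.20001220703125, -305.79998779296875], [631.5999755859375, -301.5], [628.5, -209.5]]
[[629.0, -218.0], [617.0, -210.0], [607.0, -212.0], [600.0, -231.0], [598.0, -274.0], [540.0, -278.0], [536.0, -273.0], [533.0, -237.0], [524.0, -216.0], [507.0, -218.0], [502.0, -225.0], [512.0, -242.0], [514.0, -301.0], [622.0, -301.0], [622.0, -241.0]]
rail-mid 869.5 [566.3 295.7] [89.2 53.2] 1.3
[[521.0999755859375, 321.29998779296875], [522.2999877929688, 268.1000061035156], [611.5, 270.20001220703125], [610.2999877929688, 323.29998779296875]]
rail-all 3747.0 [562.2 296.1] [239.7 129.9] 3.24
[[438.8999938964844, 354.1000061035156], [446.20001220703125, 224.39999389648438], [685.5999755859375, 238.0], [678.2000122070312, 367.70001220703125]]
[[681.0, 321.0], [667.0, 330.0], [667.0, 362.0], [662.0, 367.0], [615.0, 361.0], [613.0, 321.0], [515.0, 321.0], [511.0, 325.0], [508.0, 357.0], [463.0, 354.0], [463.0, 324.0], [442.0, 317.0], [444.0, 269.0], [460.0, 269.0], [465.0, 265.0], [467.0, 228.0], [515.0, 229.0], [518.0, 268.0], [615.0, 270.0], [622.0, 259.0], [622.0, 236.0], [672.0, 239.0], [672.0, 267.0], [681.0, 274.0]]
```

```bash
echo '{"steps":[[0, 0, 0, 0, 0, 8.5], [0, 0, 0, 0, 0, 8.5], [0, 0, 0, 0, 0, 8.5], [0, 0, 0, 0, 0, 8.5]]}' | python3 drive.py; echo '{"steps":[[0, 0, 0, 0, 0, 8.5], [0, 0, 0, 0, 0, 8.5], [0, 0, 0, 0, 0, 8.5], [0, 0, 0, 0, 0, 8.5], [0, 0, 0, 0, 0, 4.7]]}' | python3 drive.py
cat >> h.py <<'E'
def togo(p,yaw):
    "shift in the tool's axes (before turning) and tool rz to put the TCP at p with tool y at yaw deg"
    s=ctrl.get_state();R=np.array(s['ee_rot']);now=np.degrees(np.arctan2(R[1,1],R[0,1]))
    print('t',round(s['t'],2),'pos',np.round(s['tcp_pos'],1),'yaw',round(now,2),'tilt',np.round(R[:2,2],4))
    print('togo',np.round(R.T@(np.array(p)-s['tcp_pos']),1),'rz',round(now-yaw,2),'F',np.round(s['wrist_force'],1),'grip',s['opening'],s['gripper_force'])
E
python3 -c "
from h import *
togo([554.8,-63.3,160],-8.6)"
```

```text
t: 0.5
tcp_pos: [250.8, 516.9, 212.8]
ee_rot: [[-0.496, 0.868, -0.001], [0.868, 0.496, -0.001], [-0.001, -0.001, -1.0]]
wrist_force: [-0.2, 0.2, 0.9]
opening: 0.998
gripper_force: 0.0
t: 1.0
tcp_pos: [250.8, 516.9, 212.8]
ee_rot: [[0.154, 0.988, -0.001], [0.988, -0.154, -0.001], [-0.001, -0.001, -1.0]]
wrist_force: [0.3, 0.2, -0.2]
opening: 1.0
gripper_force: 0.0
t 1.0 pos [250.8 516.9 212.8] yaw -8.84 tilt [-0.0008 -0.0011]
togo [-526.5  389.6   53.2] rz -0.24 F [ 0.3  0.2 -0.2] grip 1.0002851747516739 0.0
```
Move -526.5, 389.6: in 15 rows: -35, 26 each -> norm 43.6. Keep dz 0 now.

Units first: shifts go in cm. So -35 mm is -3.5, 26 mm is 2.6.

```bash
echo '{"steps":[[-3.5, 2.6, 0, 0, 0, 0], [-3.5, 2.6, 0, 0, 0, 0], [-3.5, 2.6, 0, 0, 0, 0], [-3.5, 2.6, 0, 0, 0, 0], [-3.5, 2.6, 0, 0, 0, 0]]}' | python3 drive.py>/dev/null;echo '{"steps":[[-3.5, 2.6, 0, 0, 0, 0], [-3.5, 2.6, 0, 0, 0, 0], [-3.5, 2.6, 0, 0, 0, 0], [-3.5, 2.6, 0, 0, 0, 0], [-3.5, 2.6, 0, 0, 0, 0]]}' | python3 drive.py>/dev/null;echo '{"steps":[[-3.5, 2.6, 0, 0, 0, 0], [-3.5, 2.6, 0, 0, 0, 0], [-3.5, 2.6, 0, 0, 0, 0], [-3.5, 2.6, 0, 0, 0, 0], [-3.5, 2.6, 0, 0, 0, 0]]}' | python3 drive.py
python3 - <<'E'
from h import *
togo([554.8,-63.3,160],-8.6)
c=ctrl.calibration('wrist');im=ctrl.camera('wrist');cv2.imwrite('pics/w1.png',im[:,:,::-1])
np.save('w1.npy',c,allow_pickle=True)
K=np.array([[c['fx'],0,c['cx']],[0,c['fy'],c['cy']],[0,0,1.]])
# rectify onto table plane z=20, 2 px/mm top-down: col=-y, row=-x  (fixture) 
def rect(z,x0,x1,y0,y1,n):
    u=np.arange(y1,y0,-.5);v=np.arange(x1,x0,-.5);Y,X=np.meshgrid(u,v)
    P=np.stack([X,Y,np.full_like(X,z)],-1)@c['R'].T+c['t']
    th=np.arctan2(np.hypot(P[...,0],P[...,1]),P[...,2]);r=np.hypot(P[...,0],P[...,1])+1e-9
    m=cv2.remap(im,(c['cx']+c['fx']*th*P[...,0]/r).astype(np.float32),(c['cy']+c['fy']*th*P[...,1]/r).astype(np.float32),cv2.INTER_CUBIC)
    cv2.imwrite(n,m[:,:,::-1])
rect(20,450,680,-330,0,'pics/w1r.png')
E
```

```text
t: 2.5
tcp_pos: [558.5, -61.7, 212.9]
ee_rot: [[0.15, 0.989, -0.001], [0.989, -0.15, 0.0], [0.0, -0.001, -1.0]]
wrist_force: [0.4, -0.5, 0.2]
opening: 1.0
gripper_force: 0.0
t 2.5 pos [558.5 -61.7 212.9] yaw -8.6 tilt [-0.0009  0.0004]
togo [-2.2 -3.4 52.9] rz -0.0 F [ 0.4 -0.5  0.2] grip 0.9995609058917772 0.0
```

View pics/w1r.png

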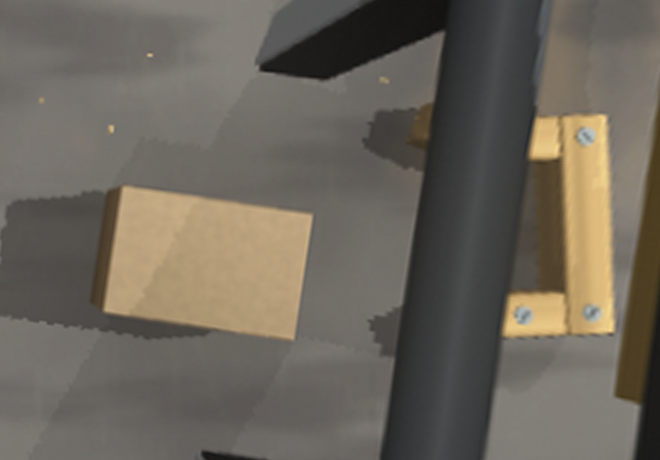

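The rectified wrist view shows the block's top corners at (122,186),(313,213),(294,340),(104,312). The fixture's back inner edge runs (563,115)-(571,333), with the arm inner edges at rows 159 and 292, so the fixture yaw is about +2°.

```bash
python3 - <<'E'
from h import *
c=np.load('w1.npy',allow_pickle=True).item();C=-c['R'].T@c['t'];print(C)
q=np.array([(122,186),(313,213),(294,340),(104,312)],float);P=np.c_[680-q[:,1]/2,-q[:,0]/2,np.full(4,20)]
P=C+(P-C)*((45-C[2])/(20-C[2]));r=cv2.minAreaRect(P[:,:2].astype(np.float32));print(r)
ctr=np.array(r[0])
for w in ((550.3,-93),ctr):togo([w[0]+30*.15,w[1]+30*.989,30],-8.6)
E
```

```text
[568.65698651   5.89046885 385.35688343]
((549.91650390625, -96.68555450439453), (89.84969329833984, 59.81199645996094), 81.8698959350586)
t 2.55 pos [561.4 -68.  213. ] yaw -8.86 tilt [ 0.0024 -0.0052]
togo [  4.5  -7.9 182.9] rz -0.26 F [ 1.6 -3.2  0.8] grip 1.0030069610927133 0.0
t 2.55 pos [561.4 -68.  213. ] yaw -8.86 tilt [ 0.0024 -0.0052]
togo [  0.8  -7.7 183. ] rz -0.26 F [ 1.6 -3.2  0.8] grip 1.0030069610927133 0.0
```

```bash
echo '{"steps":[[0.3, -0.8, 4, 0, 0, -0.2], [0, 0, 4, 0, 0, 0], [0, 0, 4, 0, 0, 0], [0, 0, 0, 0, 0, 0]]}' | python3 drive.py; python3 -c "
from h import *
togo([550.2+4.5,-94.5+29.7,30],-8.4)"
```

```text
t: 2.95
tcp_pos: [544.7, -54.3, 86.9]
ee_rot: [[0.146, 0.989, -0.014], [0.989, -0.146, 0.004], [0.002, -0.015, -1.0]]
wrist_force: [-0.5, -0.1, -0.4]
opening: 0.997
gripper_force: 0.0
t 2.95 pos [544.7 -54.3  86.9] yaw -8.4 tilt [-0.0142  0.0037]
togo [-9.  12.3 56.7] rz 0.0 F [-0.5 -0.1 -0.4] grip 0.9970121262503457 0.0
```

```bash
echo '{"steps":[[0, 0, 0, 0, 0, 0], [0, 0, 0, 0, 0, 0], [0, 0, 0, 0, 0, 0]]}' | python3 drive.py; python3 -c "
from h import *
togo([550.2+4.5,-94.5+29.7,30],-8.4)"
```

```text
t: 3.25
tcp_pos: [553.0, -56.3, 96.3]
ee_rot: [[0.146, 0.989, 0.005], [0.989, -0.146, -0.001], [-0.001, 0.005, -1.0]]
wrist_force: [0.0, 0.2, 1.0]
opening: 1.003
gripper_force: 0.0
t 3.25 pos [553.  -56.3  96.3] yaw -8.37 tilt [ 0.0051 -0.0014]
togo [-8.1  2.5 66.3] rz 0.03 F [0.  0.2 1. ] grip 1.0025980235531589 0.0
```

To row units: 15 mm is 1.5, -4 mm is -0.4.

```bash
echo '{"steps":[[-0.4, 0.1, 1.5, 0, 0, 0], [-0.4, 0.1, 1.5, 0, 0, 0], [0, 0, 0, 0, 0, 0], [0, 0, 0, 0, 0, 0], [0, 0, 0, 0, 0, 0]]}' | python3 drive.py; python3 -c "
from h import *
togo([550.2+4.5,-94.5+29.7,30],-8.4)"
```

```text
t: 3.75
tcp_pos: [551.7, -64.1, 63.3]
ee_rot: [[0.146, 0.989, -0.0], [0.989, -0.146, 0.0], [0.0, -0.0, -1.0]]
wrist_force: [0.3, -0.5, 1.9]
opening: 0.997
gripper_force: 0.0
t 3.75 pos [551.7 -64.1  63.3] yaw -8.39 tilt [-0.0002  0.0002]
togo [-0.2  3.1 33.3] rz 0.01 F [ 0.3 -0.5  1.9] grip 0.9970252431860755 0.0
```

To row units: 17 mm is 1.7, 16 mm is 1.6.

```bash
echo '{"steps":[[0, 0.3, 1.6, 0, 0, 0], [0, 0, 1.7, 0, 0, 0], [0, 0, 0, 0, 0, 0], [0, 0, 0, 0, 0, 0]]}' | python3 drive.py; echo '{"steps":[[0, 0, 0, 0, 0, 0], [0, 0, 0, 0, 0, 0], [0, 0, 0, 0, 0, 0], [0, 0, 0, 0, 0, 0], [0, 0, 0, 0, 0, 0]]}' | python3 drive.py 0.0;echo '{"steps":[[0, 0, 0, 0, 0, 0], [0, 0, 0, 0, 0, 0], [0, 0, 0, 0, 0, 0]]}' | python3 drive.py 0.0; python3 - <<'E'
from h import *
togo([550.2+4.5,-94.5+29.7,30],-8.4)
im=ctrl.camera('side');cv2.imwrite('pics/s2.png',cv2.resize(im[110:300,180:420,::-1],None,fx=3,fy=3))
E
```

```text
t: 4.15
tcp_pos: [554.2, -64.3, 29.7]
ee_rot: [[0.146, 0.989, -0.001], [0.989, -0.146, 0.0], [0.0, -0.001, -1.0]]
wrist_force: [0.2, 0.0, 0.1]
opening: 0.998
gripper_force: 0.0
t: 4.65
tcp_pos: [554.9, -64.6, 30.8]
ee_rot: [[0.146, 0.989, 0.001], [0.989, -0.146, -0.0], [-0.0, 0.001, -1.0]]
wrist_force: [-1.1, 0.5, 1.5]
opening: 0.634
gripper_force: 30.0
t: 4.95
tcp_pos: [554.9, -64.6, 30.8]
ee_rot: [[0.146, 0.989, 0.0], [0.989, -0.146, -0.0], [-0.0, 0.0, -1.0]]
wrist_force: [-0.5, -0.3, 3.6]
opening: 0.634
gripper_force: 30.0
t 4.95 pos [554.9 -64.6  30.8] yaw -8.39 tilt [ 0.0005 -0.0001]
togo [-0.3 -0.1  0.8] rz 0.01 F [-0.5 -0.3  3.6] grip 0.6339833018258956 30.00041753053665
```

View pics/s2.png

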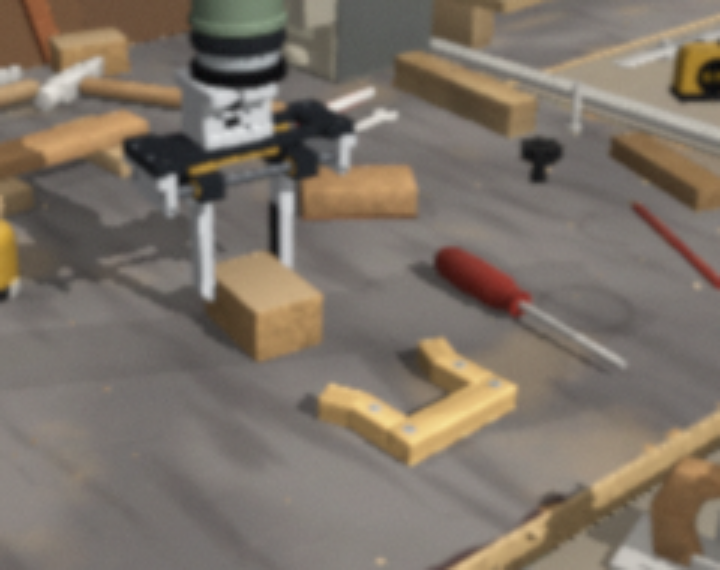

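The block is gripped: the opening of 59.6 mm matches its width, it sits flat, and its nose faces the fixture. Next I turn it square to the fixture.

```bash
echo '{"steps":[[0, 0, 0, 0, 0, -3.5], [0, 0, 0, 0, 0, -3.5], [0, 0, 0, 0, 0, -3.5], [0, 0, 0, 0, 0, 0], [0, 0, 0, 0, 0, 0]]}' | python3 drive.py; python3 -c "
from h import *
togo([561.6,-121,30.5],2.1)"
```

```text
t: 5.5
tcp_pos: [555.0, -64.8, 30.8]
ee_rot: [[-0.036, 0.999, 0.001], [0.999, 0.036, -0.0], [-0.0, 0.001, -1.0]]
wrist_force: [0.2, -0.5, 3.2]
opening: 0.637
gripper_force: 30.0
t 5.5 pos [555.  -64.8  30.8] yaw 2.05 tilt [ 0.0008 -0.0004]
togo [-56.4   4.6   0.3] rz -0.05 F [ 0.2 -0.5  3.2] grip 0.6366529088409619 30.0006303191185
```

To row units: -14 mm is -1.4, 1.2 mm is 0.12.

```bash
echo '{"steps":[[-1.4, 0.12, 0, 0, 0, 0], [-1.4, 0.12, 0, 0, 0, 0], [-1.4, 0.12, 0, 0, 0, 0], [-1.4, 0.1, 0, 0, 0, 0], [0, 0, 0, 0, 0, 0]]}' | python3 drive.py;echo '{"steps":[[0, 0, 0, 0, 0, 0], [0, 0, 0, 0, 0, 0]]}' | python3 drive.py; python3 - <<'E'
from h import *
togo([564.7,-206,30.5],2.1)
im=ctrl.camera('top');cv2.imwrite('pics/t3.png',cv2.resize(im[140:250,255:415,::-1],None,fx=5,fy=5,interpolation=cv2.INTER_CUBIC))
E
```

```text
t: 6.0
tcp_pos: [562.1, -123.5, 30.8]
ee_rot: [[-0.035, 0.999, 0.001], [0.999, 0.035, -0.002], [-0.002, 0.001, -1.0]]
wrist_force: [0.6, -0.6, 2.6]
opening: 0.638
gripper_force: 30.0
t: 6.2
tcp_pos: [561.8, -121.2, 30.8]
ee_rot: [[-0.036, 0.999, 0.001], [0.999, 0.036, -0.001], [-0.001, 0.001, -1.0]]
wrist_force: [0.4, -2.9, 2.9]
opening: 0.633
gripper_force: 30.0
t 6.2 pos [ 561.8 -121.2   30.8] yaw 2.09 tilt [ 0.0012 -0.0013]
togo [-84.8  -0.2   0.4] rz -0.01 F [ 0.4 -2.9  2.9] grip 0.6328957929857114 30.0019633769989
```

View pics/t3.png

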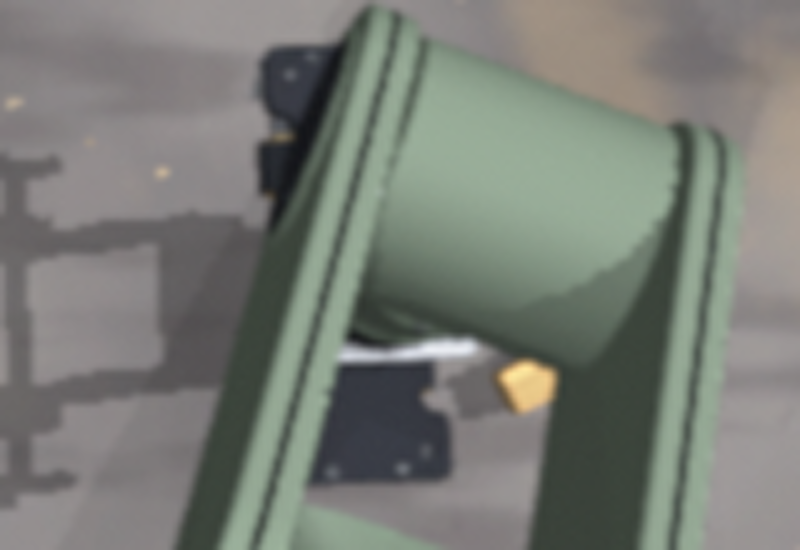

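The arm hides the fit in this view; only one fixture tip at (525,385) is visible. I'll slide in gently and watch the forces.

To row units: -9 mm is -0.9.

```bash
echo '{"steps":[[-0.9, 0, 0, 0, 0, 0], [-0.9, 0, 0, 0, 0, 0], [-0.9, 0, 0, 0, 0, 0], [-0.9, 0, 0, 0, 0, 0], [0, 0, 0, 0, 0, 0]]}' | python3 drive.py|sed -n '2p;4p'
echo '{"steps":[[-0.8, 0, 0, 0, 0, 0], [-0.8, 0, 0, 0, 0, 0], [-0.8, 0, 0, 0, 0, 0], [0, 0, 0, 0, 0, 0], [0, 0, 0, 0, 0, 0]]}' | python3 drive.py; python3 -c "
from h import *
togo([564.7,-206,30.5],2.1)"
```

```text
tcp_pos: [562.9, -156.0, 30.8]
wrist_force: [-0.7, -0.1, 5.7]
t: 7.25
tcp_pos: [563.8, -179.7, 30.8]
ee_rot: [[-0.037, 0.999, 0.0], [0.999, 0.037, 0.0], [0.0, 0.001, -1.0]]
wrist_force: [-0.4, 0.1, 4.6]
opening: 0.636
gripper_force: 30.0
t 7.25 pos [ 563.8 -179.7   30.8] yaw 2.14 tilt [0.0005 0.0004]
togo [-26.3  -0.    0.3] rz 0.04 F [-0.4  0.1  4.6] grip 0.6356510201121035 30.001038014888763
```

To row units: -7 mm is -0.7, -5 mm is -0.5.

```bash
echo '{"steps":[[-0.7, 0, 0, 0, 0, 0], [-0.7, 0, 0, 0, 0, 0], [-0.5, 0, 0, 0, 0, 0], [0, 0, 0, 0, 0, 0], [0, 0, 0, 0, 0, 0]]}' | python3 drive.py|sed -n '2p;4p'
echo '{"steps":[[-0.3, 0, 0, 0, 0, 0], [0, 0, 0, 0, 0, 0]]}' | python3 drive.py|sed -n '2p;4p';echo '{"steps":[[-0.3, 0, 0, 0, 0, 0], [0, 0, 0, 0, 0, 0]]}' | python3 drive.py|sed -n '2p;4p';
```

```text
tcp_pos: [564.5, -198.1, 30.8]
wrist_force: [-0.4, 0.3, 6.6]
tcp_pos: [564.5, -200.5, 30.8]
wrist_force: [-0.7, 2.5, 6.9]
tcp_pos: [564.6, -203.4, 30.8]
wrist_force: [-0.1, 2.9, 7.4]
```

```bash
echo '{"steps":[[-0.2, 0, 0, 0, 0, 0], [0, 0, 0, 0, 0, 0]]}' | python3 drive.py|sed -n '2p;4p';python3 -c "
from h import *
togo([564.7,-206,30.5],2.1)"
```

```text
tcp_pos: [564.7, -204.2, 30.8]
wrist_force: [0.9, 6.6, 8.4]
t 8.35 pos [ 564.7 -204.2   30.8] yaw 2.13 tilt [0.     0.0046]
togo [-1.8 -0.1  0.3] rz 0.03 F [0.9 6.6 8.4] grip 0.6374181005199002 30.001747012138367
```

```bash
for i in 1; do echo '{"steps":[[-0.2, 0, 0, 0, 0, 0], [0, 0, 0, 0, 0, 0]]}' | python3 drive.py|sed -n '2p;4p'; echo '{"steps":[[-0.2, 0, 0, 0, 0, 0], [0, 0, 0, 0, 0, 0], [0, 0, 0, 0, 0, 0]]}' | python3 drive.py|sed -n '2p;4p'; done;python3 -c "
from h import *
togo([564.7,-206,30.5],2.1)"
```

```text
tcp_pos: [564.7, -204.3, 30.7]
wrist_force: [-0.2, 9.0, 9.6]
tcp_pos: [564.8, -204.5, 30.7]
wrist_force: [0.3, 13.7, 10.2]
t 8.85 pos [ 564.8 -204.5   30.7] yaw 2.11 tilt [-0.0008  0.0106]
togo [-1.5 -0.1  0.2] rz 0.01 F [ 0.3 13.7 10.2] grip 0.6381009053189771 30.00345289707184
```

```bash
echo '{"steps":[[0.3, 0, -0.1, 0, 0, 0], [0, 0, 0, 0, 0, 0], [0, 0, 0, 0, 0, 0]]}' | python3 drive.py |sed -n '2p;4p'; echo '{"steps":[[0, 0, 0, 0, 0, 0], [0, 0, 0, 0, 0, 0], [0, 0, 0, 0, 0, 0], [0, 0, 0, 0, 0, 0], [0, 0, 0, 0, 0, 0]]}' | python3 drive.py 1.0;echo '{"steps":[[0, 0, -2, 0, 0, 0], [0, 0, -4, 0, 0, 0], [0, 0, -4, 0, 0, 0], [0, 0, -4, 0, 0, 0], [0, 0, -4, 0, 0, 0]]}' | python3 drive.py |sed -n '1,2p'
```

```text
tcp_pos: [564.1, -204.5, 30.7]
wrist_force: [1.1, 7.4, 4.3]
t: 9.65
tcp_pos: [564.3, -208.5, 31.2]
ee_rot: [[-0.036, 0.999, -0.0], [0.999, 0.036, 0.0], [0.0, -0.0, -1.0]]
wrist_force: [0.3, -1.2, -0.7]
opening: 0.992
gripper_force: 0.0
t: 10.15
tcp_pos: [564.2, -208.3, 213.0]
```

To row units: 46 mm is 4.6.

```bash
echo '{"steps":[[4.6, 0, 0, 0, 0, 0], [4.6, 0, 0, 0, 0, 0], [4.6, 0, 0, 0, 0, 0], [4.6, 0, 0, 0, 0, 0], [4.6, 0, 0, 0, 0, 0]]}' | python3 drive.py>/dev/null;echo '{"steps":[[4.6, 0, 0, 0, 0, 0], [4.6, 0, 0, 0, 0, 0], [4.6, 0, 0, 0, 0, 0], [4.6, 0, 0, 0, 0, 0], [4.6, 0, 0, 0, 0, 0]]}' | python3 drive.py>/dev/null;echo '{"steps":[[3, 0, 0, 0, 0, -8.5], [0, 0, 0, 0, 0, -8.5], [0, 0, 0, 0, 0, -8.5], [0, 0, 0, 0, 0, -8.5], [0, 0, 0, 0, 0, -8.5]]}' | python3 drive.py |sed -n '1,3p'
python3 - <<'E'
from h import *
im=ctrl.camera('top');cv2.imwrite('pics/t4.png',im[:,:,::-1])
c=im[150:240,300:420,::-1];cv2.imwrite('pics/t4b.png',cv2.resize(c,None,fx=6,fy=6,interpolation=cv2.INTER_CUBIC))
E
```

```text
t: 11.65
tcp_pos: [546.3, 281.4, 211.3]
ee_rot: [[-0.707, 0.707, -0.0], [0.707, 0.707, -0.0], [-0.0, -0.0, -1.0]]
```

View pics/t4b.png

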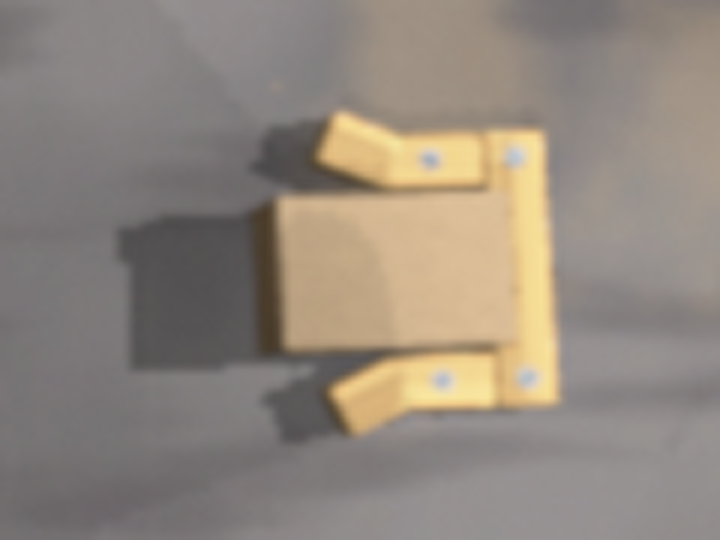

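The crop shows the block in the pocket: top corners at (275,198),(505,193),(515,345),(285,350), back stop inner edge (487,131)-(499,405). I'll convert these to positions.

```bash
python3 - <<'E'
from h import *
f=lambda q:(np.array(q,float)+.5)/6-.5+[300,150]
b=ray('top',f([(275,198),(505,193),(515,345),(285,350)]),45)[:,:2]
r=cv2.minAreaRect(b.astype(np.float32));print(b.mean(0),r)
e=ray('top',f([(487,131),(499,405)]),20)[:,:2];d=(e[0]-e[1])/np.linalg.norm(e[0]-e[1]);n=np.array([-d[1],d[0]])
print(e,'yaw',np.degrees(np.arctan2(d[1],d[0])),'nose gap',(b[1:3]-e[0])@n)
im=cv2.imread('pics/t4.png')
togo([561.7,295.7,100],91.1)
E
```

```text
[ 565.16509694 -233.89775545] ((565.1468505859375, -233.78903198242188), (58.81658935546875, 90.22383880615234), 1.3944294452667236)
[[ 623.14468075 -279.25390312]
 [ 514.13950929 -281.52603457]] yaw 1.1941148433153808 nose gap [2.7098642  1.44923514]
t 11.7 pos [546.3 281.3 211.3] yaw 45.18 tilt [-0.0003 -0.0003]
togo [ -0.8  21.1 111.3] rz -45.92 F [-0.8 -0.1 -0.7] grip 1.0004607761502837 0.0
```

The force stop says it is home, but the image leaves about 2 mm of doubt. I'll press it home once with closed fingers on its rear face.

```bash
echo '{"steps":[[0, 0, 0, 0, 0, 8.5], [0, 0, 0, 0, 0, 8.5], [0, 0, 0, 0, 0, 8.5], [0, 0, 0, 0, 0, 8.5], [0, 0, 0, 0, 0, 8.5]]}' | python3 drive.py 0.0 >/dev/null; python3 -c "
from h import *
togo([563.4,-155,20],2)"
```

```text
t 12.2 pos [546.4 281.2 211.3] yaw 1.59 tilt [-0.0002 -0.0001]
togo [-436.5    4.9  191.4] rz -0.41 F [-0.5 -0.  -0.1] grip 0.6109343060999054 0.0
```

To row units: -44 mm is -4.4.

```bash
echo '{"steps":[[-4.4, 0, 0, 0, 0, -0.4], [-4.4, 0, 0, 0, 0, 0], [-4.4, 0, 0, 0, 0, 0], [-4.4, 0, 0, 0, 0, 0], [-4.4, 0, 0, 0, 0, 0]]}' | python3 drive.py>/dev/null;echo '{"steps":[[-4.4, 0, 0, 0, 0, 0], [-4.4, 0, 0, 0, 0, 0], [-4.4, 0, 0, 0, 0, 0], [-4.4, 0, 0, 0, 0, 0], [-4, 0, 0, 0, 0, 0]]}' | python3 drive.py>/dev/null;echo '{"steps":[[0, 0, 4, 0, 0, 0], [0, 0, 4, 0, 0, 0], [0, 0, 4, 0, 0, 0], [0, 0, 0, 0, 0, 0], [0, 0, 0, 0, 0, 0]]}' | python3 drive.py>/dev/null; python3 -c "
from h import *
togo([563.4,-155,20],2)"
```

```text
t 13.7 pos [ 564.9 -154.1   91.4] yaw 2.43 tilt [-0.0014  0.0006]
togo [-0.8 -1.5 71.4] rz 0.43 F [0.6 0.1 0.8] grip 0.003925997254143759 0.0
```

```bash
echo '{"steps":[[0, -0.15, 3, 0, 0, 0.4], [0, 0, 3, 0, 0, 0], [0, 0, 1.1, 0, 0, 0], [0, 0, 0, 0, 0, 0], [0, 0, 0, 0, 0, 0]]}' | python3 drive.py|sed -n '2p;4p';echo '{"steps":[[-0.8, 0, 0, 0, 0, 0], [-0.8, 0, 0, 0, 0, 0], [-0.4, 0, 0, 0, 0, 0], [0, 0, 0, 0, 0, 0], [0, 0, 0, 0, 0, 0]]}' | python3 drive.py|sed -n '2p;4p'; for i in 1; do echo '{"steps":[[-0.3, 0, 0, 0, 0, 0], [0, 0, 0, 0, 0, 0]]}' | python3 drive.py|sed -n '2p;4p'; echo '{"steps":[[-0.3, 0, 0, 0, 0, 0], [0, 0, 0, 0, 0, 0]]}' | python3 drive.py|sed -n '2p;4p'; done
```

```text
tcp_pos: [565.7, -154.9, 22.7]
wrist_force: [-0.8, 0.5, 1.4]
tcp_pos: [564.5, -174.5, 20.6]
wrist_force: [0.2, 0.4, -0.8]
tcp_pos: [564.6, -177.4, 20.4]
wrist_force: [-0.1, -0.2, -0.1]
tcp_pos: [564.8, -180.5, 20.4]
wrist_force: [-0.0, 0.3, -0.8]
```

```bash
echo '{"steps":[[-0.2, 0, 0, 0, 0, 0], [0, 0, 0, 0, 0, 0]]}' | python3 drive.py|sed -n '2p;4p'; echo '{"steps":[[-0.2, 0, 0, 0, 0, 0], [0, 0, 0, 0, 0, 0]]}' | python3 drive.py|sed -n '2p;4p';echo '{"steps":[[-0.2, 0, 0, 0, 0, 0], [0, 0, 0, 0, 0, 0]]}' | python3 drive.py|sed -n '2p;4p'
```

```text
tcp_pos: [564.9, -181.4, 20.4]
wrist_force: [1.3, 3.8, 1.4]
tcp_pos: [564.8, -181.4, 20.4]
wrist_force: [1.3, 8.8, 2.2]
tcp_pos: [564.8, -181.4, 20.4]
wrist_force: [0.9, 13.6, 4.8]
```

```bash
echo '{"steps":[[-0.2, 0, 0, 0, 0, 0], [0, 0, 0, 0, 0, 0]]}' | python3 drive.py|sed -n '2p;4p'; echo '{"steps":[[-0.2, 0, 0, 0, 0, 0], [0, 0, 0, 0, 0, 0]]}' | python3 drive.py|sed -n '2p;4p'
```

```text
tcp_pos: [564.8, -181.4, 20.4]
wrist_force: [1.6, 18.2, 7.5]
tcp_pos: [564.8, -181.4, 20.5]
wrist_force: [0.8, 23.5, 9.1]
```

The hard stop holds at 23 N with no movement, so the block is home. Now the rail.

```bash
echo '{"steps":[[1.5, 0, 0, 0, 0, 0], [1, 0, 0, 0, 0, 0], [2, 0, -4, 0, 0, 0], [2, 0, -4.5, 0, 0, 0], [4.4, 0, -4.5, 0, 0, 0]]}' | python3 drive.py>/dev/null; echo '{"steps":[[4.4, 0, 0, 0, 0, 0], [4.4, 0, 0, 0, 0, 0], [4.4, 0, 0, 0, 0, 0], [4.4, 0, 0, 0, 0, 0], [4.4, 0, 0, 0, 0, 0]]}' | python3 drive.py 1.0 >/dev/null;echo '{"steps":[[4.4, 0, 0, 0, 0, 0], [4.4, 0, 0, 0, 0, 0], [4.4, 0, 0, 0, 0, -8.5], [0, 0, 0, 0, 0, -8.5], [0, 0, 0, 0, 0, -8.5]]}' | python3 drive.py >/dev/null
echo '{"steps":[[0, 0, 0, 0, 0, -8.5], [0, 0, 0, 0, 0, -8.5], [0, 0, 0, 0, 0, -8.5], [0, 0, 0, 0, 0, -8.5], [0, 0, 0, 0, 0, -8.5]]}' | python3 drive.py>/dev/null;echo '{"steps":[[0, 0, 0, 0, 0, -8.5], [0, 0, 0, 0, 0, -8.5], [0, 0, 0, 0, 0, -4.2], [0, 0, 0, 0, 0, 0], [0, 0, 0, 0, 0, 0]]}' | python3 drive.py>/dev/null
python3 -c "
from h import *
togo([561.7,295.7,100],91.1)"
```

```text
t 18.6 pos [548.6 261.  141.1] yaw 91.2 tilt [ 0.0002 -0.0006]
togo [-13.8  34.4  41.1] rz 0.1 F [ 0.9 -0.4  0.5] grip 0.9965715487855118 0.0
```

To row units: 34 mm is 3.4, -14 mm is -1.4.

```bash
echo '{"steps":[[-1.4, 3.4, 0, 0, 0, 0], [0, 0, 0, 0, 0, 0], [0, 0, 0, 0, 0, 0], [0, 0, 0, 0, 0, 0]]}' | python3 drive.py>/dev/null; python3 - <<'E'
from h import *
togo([562,296.5,24],91.1)
c=ctrl.calibration('wrist');im=ctrl.camera('wrist')
u=np.arange(380,215,-.5);v=np.arange(700,420,-.5);Y,X=np.meshgrid(u,v)
P=np.stack([X,Y,np.full_like(X,40)],-1)@c['R'].T+c['t']
r=np.hypot(P[...,0],P[...,1])+1e-9;th=np.arctan2(r,P[...,2])
m=cv2.remap(im,(c['cx']+c['fx']*th*P[...,0]/r).astype(np.float32),(c['cy']+c['fy']*th*P[...,1]/r).astype(np.float32),cv2.INTER_CUBIC)
cv2.imwrite('pics/w5.png',m[:,:,::-1]);print(-c['R'].T@c['t'])
E
```

```text
t 19.0 pos [561.3 295.1 141. ] yaw 91.28 tilt [-0.0006 -0.0008]
togo [ -0.8   1.5 117. ] rz 0.18 F [ 0.2  0.9 -0.5] grip 0.999268359756776 0.0
[493.14799455 294.01068687 313.45442889]
```

View pics/w5.png

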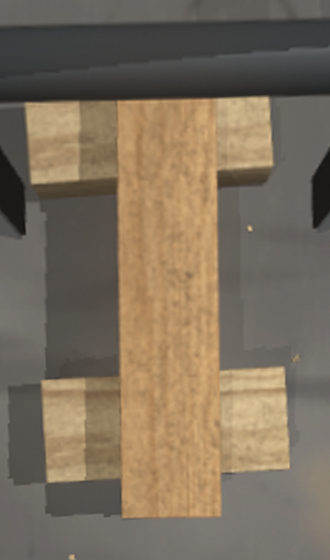

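The wrist view shows the rail edges at columns 117-122 and 216-221 and its near end at row 517. That puts its centre at (561.5, 295.7) with yaw about +0.8°, and the fingers straddle it. I go down and grip.

```bash
echo '{"steps":[[0, 0, 4, 0, 0, 0.3], [0, 0, 4, 0, 0, 0], [0, 0, 2.5, 0, 0, 0], [0, 0, 1.2, 0, 0, 0], [0, 0, 0, 0, 0, 0]]}' | python3 drive.py>/dev/null; echo '{"steps":[[0, 0, 0, 0, 0, 0], [0, 0, 0, 0, 0, 0]]}' | python3 drive.py ;echo '{"steps":[[0, 0, 0, 0, 0, 0], [0, 0, 0, 0, 0, 0], [0, 0, 0, 0, 0, 0], [0, 0, 0, 0, 0, 0], [0, 0, 0, 0, 0, 0]]}' | python3 drive.py 0.0 >/dev/null; echo '{"steps":[[0, 0, 0, 0, 0, 0], [0, 0, 0, 0, 0, 0], [0, 0, 0, 0, 0, 0]]}' | python3 drive.py; python3 -c "
from h import *
togo([561.5,295.7,24],90.8)"
```

```text
t: 19.75
tcp_pos: [563.5, 296.3, 26.5]
ee_rot: [[-1.0, -0.018, 0.004], [-0.018, 1.0, 0.001], [-0.004, 0.001, -1.0]]
wrist_force: [-0.5, 0.6, -0.7]
opening: 1.001
gripper_force: 0.0
t: 20.55
tcp_pos: [561.6, 295.7, 24.1]
ee_rot: [[-1.0, -0.018, -0.0], [-0.018, 1.0, -0.0], [0.0, 0.0, -1.0]]
wrist_force: [1.5, 0.2, 0.9]
opening: 0.53
gripper_force: 30.0
t 20.55 pos [561.6 295.7  24.1] yaw 91.01 tilt [-0.0002 -0.    ]
togo [ 0.1 -0.   0.1] rz 0.21 F [1.5 0.2 0.9] grip 0.5297558054999062 29.994493424892426
```

To row units: -15 mm is -1.5, -5 mm is -0.5.

```bash
echo '{"steps":[[0, 0, -0.5, 0, 0, 0], [0, 0, -1.5, 0, 0, 0], [0, 0, -2.5, 0, 0, 0], [0, 0, -2.5, 0, 0, 0], [0, 0, -1.3, 0, 0, 0]]}' | python3 drive.py>/dev/null; echo '{"steps":[[0, 0, 0, 0, 0, 0], [0, 0, 0, 0, 0, 0], [0, 0, 0, 0, 0, 0]]}' | python3 drive.py; python3 -c "
from h import *
togo([565.2,-234.5,107.1],91.8)"
```

```text
t: 21.35
tcp_pos: [560.4, 295.3, 105.5]
ee_rot: [[-1.0, -0.018, -0.003], [-0.018, 1.0, -0.001], [0.003, -0.001, -1.0]]
wrist_force: [-0.5, -0.0, -1.3]
opening: 0.531
gripper_force: 30.0
t 21.35 pos [560.4 295.3 105.5] yaw 91.01 tilt [-0.0029 -0.0011]
togo [   4.6 -529.8   -1. ] rz -0.79 F [-0.5 -0.  -1.3] grip 0.5307795347592997 29.99374955892563
```

```bash
echo '{"steps":[[0, -1, 0, 0, 0, 0], [0, -2, 0, 0, 0, 0], [0, -2.8, 0, 0, 0, 0], [0, -3, 0, 0, 0, 0], [0, -3, 0, 0, 0, 0]]}' | python3 drive.py>/dev/null;echo '{"steps":[[0, -3, 0, 0, 0, 0], [0, -3, 0, 0, 0, 0], [0, -3, 0, 0, 0, 0], [0, -3, 0, 0, 0, 0], [0, -3, 0, 0, 0, 0]]}' | python3 drive.py|sed -n '2p;4,5p';echo '{"steps":[[0, -3, 0, 0, 0, 0], [0, -3, 0, 0, 0, 0], [0, -3, 0, 0, 0, 0], [0, -3, 0, 0, 0, 0], [0, -3, 0, 0, 0, 0]]}' | python3 drive.py>/dev/null;echo '{"steps":[[0, -3, 0, 0, 0, 0], [0, -2.4, 0, 0, 0, 0], [0, -1.8, 0, 0, 0, 0], [0, -1, 0, 0, 0, 0], [0, 0, 0, 0, 0, -0.8]]}' | python3 drive.py>/dev/null;echo '{"steps":[[0, 0, 0, 0, 0, 0], [0, 0, 0, 0, 0, 0], [0, 0, 0, 0, 0, 0], [0, 0, 0, 0, 0, 0]]}' | python3 drive.py>/dev/null; python3 -c "
from h import *
togo([565.2,-234.5,107.1],91.8)"
```

```text
tcp_pos: [565.3, 26.0, 106.2]
wrist_force: [0.0, -0.5, -0.7]
opening: 0.528
t 23.75 pos [ 570.6 -203.3  107.3] yaw 91.88 tilt [-0.      0.0001]
togo [  6.4 -31.    0.2] rz 0.08 F [-0.3 -0.9 -1.5] grip 0.5298584119798777 29.99379873275757
```

```bash
echo '{"steps":[[0.2, -1, 0, 0, 0, 0], [0.2, -1.1, 0, 0, 0, 0], [0.25, -1, 0, 0, 0, 0], [0, 0, 0, 0, 0, 0], [0, 0, 0, 0, 0, 0]]}' | python3 drive.py>/dev/null;echo '{"steps":[[0, 0, 0, 0, 0, 0], [0, 0, 0, 0, 0, 0], [0, 0, 0, 0, 0, 0], [0, 0, 0, 0, 0, 0]]}' | python3 drive.py>/dev/null; python3 - <<'E'
from h import *
togo([565.2,-234.5,107.1],91.8)
a=ctrl.camera('top');b=ctrl.camera('side');cv2.imwrite('pics/t6.png',a[:,:,::-1]);cv2.imwrite('pics/s6.png',b[:,:,::-1])
t=cv2.resize(a[80:300,250:450,::-1],None,fx=2,fy=2);s=cv2.resize(b[90:310,180:480,::-1],None,fx=2,fy=2)
cv2.imwrite('pics/c6.png',cv2.resize(np.hstack([t,s]),None,fx=.8,fy=.8))
cv2.imwrite('pics/c6s.png',cv2.resize(b[90:290,210:460,::-1],None,fx=3,fy=3,interpolation=cv2.INTER_CUBIC))
E
```

```text
t 24.65 pos [ 565.  -235.1  107.2] yaw 91.84 tilt [0. 0.]
togo [-0.2  0.6  0.1] rz 0.04 F [ 0.2  0.8 -1.1] grip 0.5310907337338714 29.993758499622345
```

View pics/c6s.png

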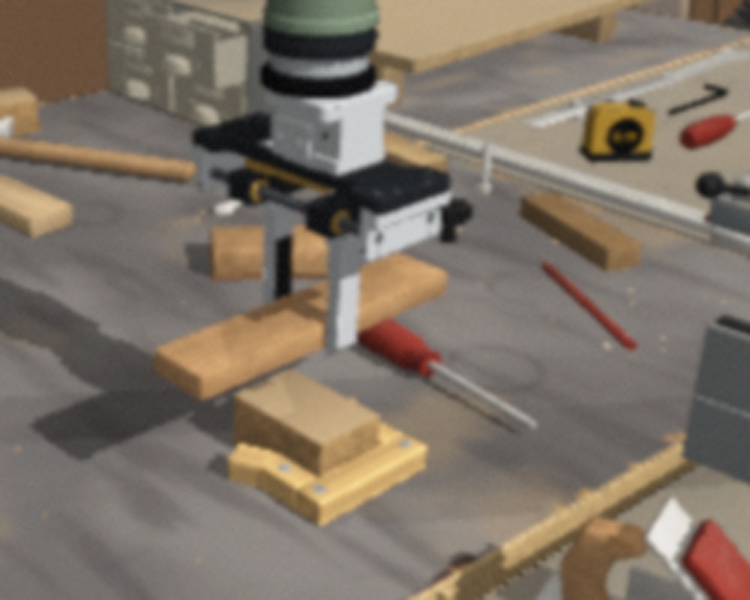

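View pics/t6.png

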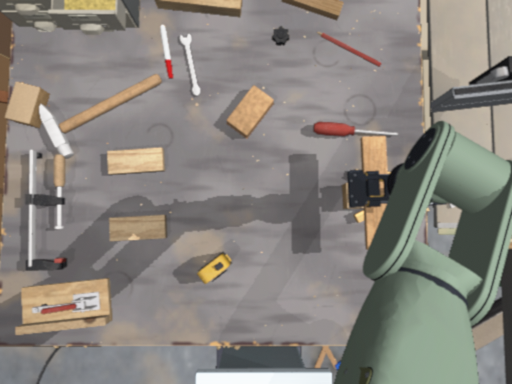

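The side crop shows the block seated and the rail level above it. The top view shows the rail's ends at about (374,136) and (378,247), with the bearers undisturbed. Last, a numeric check of the rail's ends.

```bash
python3 - <<'E'
from h import *
im=cv2.imread('pics/t6.png');hsv=cv2.cvtColor(im,cv2.COLOR_BGR2HSV)
m=cv2.inRange(hsv,(5,80,90),(20,255,255));w=np.zeros_like(m);w[120:168,350:400]=255
cs,_=cv2.findContours(m&w,cv2.RETR_EXTERNAL,cv2.CHAIN_APPROX_NONE);c=max(cs,key=cv2.contourArea)
P=ray('top',c[:,0],123)[:,:2];print('far end x',P[:,0].max(),'y',P[:,1].min(),P[:,1].max(),cv2.minAreaRect(P.astype(np.float32)))
print(proj('side',[[685,-231,105],[685,-231,123],[445,-238,105]]))
togo([565.2,-234.5,107.1],91.8)
E
```

```text
far end x 685.1615702092421 y -256.087274114315 -203.06250061343394 ((651.7799072265625, -229.59024047851562), (66.57860565185547, 52.98578643798828), 0.20950199663639069)
[[349.24960294 183.92481082]
 [349.83585957 176.75229946]
 [268.23959668 218.5116106 ]]
t 24.75 pos [ 565.  -235.2  107.2] yaw 91.83 tilt [-0.  0.]
togo [-0.2  0.7  0.1] rz 0.03 F [-0.2  0.  -0.9] grip 0.5291578787993402 29.993691444396973
```

```bash
python3 -c "
from rig import ctrl
print(ctrl.finish_job())"
```

```text
the job is handed in; nothing more can be done
None
```

The block is pushed fully home in the fixture (it held against a 23 N push without moving), the rail is held level, centred and square about 60 mm above it, and the job was handed in at about 25 s; no verdict came back.

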